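# Draw a batch of fixing dowels from the hopper

## Robot

A 6-joint arm with a two-finger parallel gripper is mounted at the origin on a cart in front of the work surface, level with it; the furniture and walls round the work are solid. World frame = base frame: x ahead of the robot, y to its left, z up, the work surface at z = 0. Lengths are in m, angles in rad, forces in N, time in s.
With the tool pointing down it reaches from about 0.25 to 0.725 m from the base axis. Payload 9.7 kg.
Tool frame: the origin (TCP) lies at the very end of the fingers, on their centre line; the grasp point (between the pads) lies ctrl.hold_point_z behind it (ctrl.hold_point_z is the distance from the TCP to the grasp point, in m); y points along the fingers, x is the direction in which the jaws open and shut, and the axes are right-handed (so a half turn about y gives the same grasp; the last joint's range is limited). The gripper opens to 85 mm and grips with 20 to 120 N. Pads are 22 mm wide; open, the fingers measure 114 mm over their backs; the gripper's body (76 mm by 85 mm) begins 54 mm behind the grasp point. The pads swing forward as they close: fully open they stand 13 mm farther back than shut.
Start: joints at [1.304, 0.087, 0.176, 1.66, 0, 1.571], TCP at [0.145, 0.531, 0.2] pointing down, gripper open.
Joint ranges: [-3.13, 3.13], [-0.85, 1.81], [-1.15, 1.24], [-2.2, 2.28], [-1.44, 1.52], [-3.14, 3.14]. Speed limits (rad/s): [2.22, 2.22, 2.57, 3.14, 3.14, 3.14].

## Interface

Orientations are given as a unit quaternion [w, x, y, z].
In Python, from workcell import ctrl, effector, inverse_kinematics, monitor, eyes, order, spotter gives the robot as it stands. The module is installed in compiled form; this text tells all that it offers. Calls block until the motion is done:
- ctrl.goto(position, orientation): joint-space move of the TCP to a pose.
- ctrl.move_l(position, v=0.15, attitude=None, threshold=None): straight line of the TCP; attitude=None keeps the orientation; v is the mean speed in m/s. With threshold (N) it stops when the force on the tool has changed by that much, and returns True; else False.
- ctrl.move_joints(angles): joint-space move.
- effector.grip(opening): opening from 0.0 (shut) to 1.0 (fully open); the grip force is fixed at half the most; returns when the fingers have stopped.
- ctrl.dwell(seconds).
- inverse_kinematics(position, orientation): joint angles nearest the present ones, or None.
- monitor.state(): the state.
- eyes.read_camera(name): name is "scene" or "side" or "wrist"; returns the picture (384x512x3 uint8, red, green, blue); there is no depth.
- eyes.calibration(name): a dict with "fx", "fy", "cx", "cy" (pixels), "xyz" and "orientation" of the camera in the world. Camera axes: x right, y down, z forward; pixel columns grow to the right and rows downward; lengths in m; the calibration is good to about 2 mm. A picture is of the moment at which its call begins: read the wrist's pose just before it. calibration takes no time and is no camera call; for the wrist camera it gives the pose at the moment of the call.
A pose or a line that the arm cannot do raises ctrl.IKError and nothing moves.
- order.job_done(): hands the job in, once; it reports no verdict.
Trained networks look in the newest picture that a camera, given by its name, has taken for a name from the list of things; names that differ only in an ending like _2 or _b are one class to them, and where a whole thing is asked for, a point or a joint stands for the part that bears it (a point fixed in the world has none). Each returns a list of dicts, best first, with "score" (0 to 1); they miss things now and then, are a little off and sometimes report something else, mostly with a low value. They report only what shows in the picture. A call takes as long as a camera call.
- spotter.spot_in(camera, query): "extent" ([centre column, centre row, width, height] in pixels, round what is visible of it).
- spotter.trace(camera, query): "pixels" (384x512 bool, what is visible of it) and "extent" ([centre column, centre row, width, height] in pixels, round what is visible of it).
- spotter.mark_of(camera, query): "pixel" ([column, row] in pixels: a listed point, or the origin of a listed thing).
The state is a dict: "time_s": time; "joints": joint angles; "qvel": joint speeds; "effort": joint torques, N m; "tcp_pos": TCP position; "tcp_rot": TCP orientation; "wrist_force": force on the tool from outside, world axes, zero at the start; "ft_torque": the same for the moment, N m; "opening": opening from 0.0 (shut) to 1.0 (fully open).
Only numpy, scipy, OpenCV 4.12 (cv2) and the standard library are available. Lean on these libraries where they do the work, as an engineer would, in place of code of your own. Each camera call takes 0.05 s, during which the arm holds its last target.

## Task

Slide the grey catch tray by its black handle fully home under the green hopper, up to the back stop. Then pull the hopper's slide gate out by its red handle until all five dowels have dropped into the tray, and push the gate fully shut again. Leave the filled tray in place under the hopper, and don't disturb the tape measure, masking tape or rubbing stone.

Things in the scene. Friction and masses are not known exactly. Their poses are not given: they have to be found in the camera images.
- hopper: Green open-topped hopper on four dark legs, fixed to the desk. Origin on the desk under its centre, z up. The tray goes in along its +y from its -y side (the right, seen from the robot); the gate pulls out along +y at the other side. The rim is 195 mm high and reaches 87 mm from the centre in x, 58 mm in y.
- outlet (a point): Centre of the hopper's outlet, 80 mm above the desk at the gate's underside; the opening is 112 mm (hopper's x) by 100 mm (y).
- back_stop (a point): Middle of the face of the dark stop bar that the tray comes up against: 63.5 mm from the hopper's origin along +y, bar 20 mm high. Two guide rails 16 mm high run from it along y, inner faces at x = +-73 mm as far as y = -65 mm, with a flared mouth out to y = -87 mm.
- gate (a joint): Slide of the steel plate that closes the outlet: 0 shut (end stop), 0.112 m fully out (end stop); grows as it is pulled along the hopper's +y. May start up to 7 mm open. Stays where it is left; moves at about 3 N, up to 10 N with the dowels on it. From 0.105 the outlet is entirely clear.
- gate_handle (a point): Centre of the grip of the gate's upright red handle block, 20 mm thick along the hopper's x, 36 mm along y, top 137 mm above the desk; this point is 115 mm above the desk and, when shut, 138 mm from the hopper's origin along +y. The gate plate's top is at 85 mm.
- tray: Grey open tray, loose on the desk, 134 (x) by 124 (y) by 48 mm high, walls and floor 4 mm, 0.4 to 0.8 kg, slides on the desk. Origin under the centre of the box, z up. Its handle points along its own -y. Fully home it lies with its axes along the hopper's and its origin 1.5 mm beyond the hopper's along y (with 6 mm play to each rail).
- tray_handle (a point): Centre of the grip of the tray's upright black handle block: 20 mm thick along the tray's x, 36 mm along y, its top 96 mm above the desk; this point is 75 mm above the desk and 145 mm from the tray's origin along its -y. A flat bar at 30 mm height joins it to the tray.
- dowel_1: Plain aluminium fixing dowel, 24 mm diameter, 100 mm long, lying in the hopper; origin at its middle, its own x along its length.
- dowel_2: Plain aluminium fixing dowel, 24 mm diameter, 100 mm long, lying in the hopper; origin at its middle, its own x along its length.
- dowel_3: Plain aluminium fixing dowel, 24 mm diameter, 100 mm long, lying in the hopper; origin at its middle, its own x along its length.
- dowel_4: Plain aluminium fixing dowel, 24 mm diameter, 100 mm long, lying in the hopper; origin at its middle, its own x along its length.
- dowel_5: Plain aluminium fixing dowel, 24 mm diameter, 100 mm long, lying in the hopper; origin at its middle, its own x along its length.
- tape_measure: yellow tape measure, 35 x 72 x 62 mm; origin under its centre. Bystander.
- masking_tape: roll of cream masking tape, 101 mm across, 24 mm high; origin under its centre. Bystander.
- rubbing_stone: grey-green rubbing stone, 41 x 101 x 25 mm; origin under its centre. Bystander.

How it is judged:
By the outcome, as a careful person would: the job done as asked, in the order asked, and still so for the second after the job is handed in, with the robot touching nothing.
It also fails if it takes over 64 s, if anything falls off the work surface, if the arm or the gripper's body presses on something with over 40 N, if the wrist force passes 120 N, or if a joint passes its speed limit or range.

## Working session

There is one attempt and no reset: what is moved stays moved. The work goes in short steps, each a Python script; the robot and the scene stay as the last script left them, time stands still between calls to the robot, and variables do not carry over. Pictures are saved under pics/ and viewed, and the job is handed in when it is done.

```bash
mkdir -p pics; cat > h.py <<'E'
import numpy as np, cv2
from scipy.spatial.transform import Rotation as R
from workcell import ctrl, effector, inverse_kinematics, monitor, eyes, order, spotter
def save(name,fn):
    im=eyes.read_camera(name); cv2.imwrite('pics/'+fn,cv2.cvtColor(im,cv2.COLOR_RGB2BGR)); return im
def Rc(c):
    q=c['orientation']; return R.from_quat([q[1],q[2],q[3],q[0]]).as_matrix()
def onplane(c,px,z):
    d=Rc(c)@np.array([(px[0]-c['cx'])/c['fx'],(px[1]-c['cy'])/c['fy'],1]); o=np.array(c['xyz'])
    return o+d*(z-o[2])/d[2]
def proj(c,p):
    v=Rc(c).T@(np.array(p)-np.array(c['xyz'])); return np.array([c['fx']*v[0]/v[2]+c['cx'],c['fy']*v[1]/v[2]+c['cy']])
E
python3 - <<'E'
from h import *
print(monitor.state(), ctrl.hold_point_z)
for n in ['scene','side','wrist']:
    save(n,n+'0.png'); c=eyes.calibration(n); print(n,c)
    for q in ['tray_handle','gate_handle','outlet','back_stop','tray','hopper','tape_measure','masking_tape','rubbing_stone']:
        r=spotter.mark_of(n,q)
        if r: print(q,[(np.round(a['pixel'],1),round(a['score'],2)) for a in r[:2]])
E
```

```text
{'time_s': 0.0, 'joints': array([1.30400539e+00, 8.74568800e-02, 1.75153556e-01, 1.65977397e+00,
       2.32636762e-07, 1.57081541e+00]), 'qvel': array([-0.00120941, -0.00112872,  0.00035621, -0.00081803,  0.00026819,
        0.00028112]), 'effort': array([ 1.32431713e-03, -5.20384920e+01,  4.64807296e+01,  1.61615212e-02,
       -7.96650255e-06,  2.49581412e-06]), 'tcp_pos': array([0.14493424, 0.5302999 , 0.1997948 ]), 'tcp_rot': array([-0.56178734,  0.56233683,  0.42869242, -0.42941249]), 'wrist_force': array([-1.27375894, -1.13221028,  0.10166893]), 'ft_torque': array([-0.00682753,  0.0637838 , -0.01081246]), 'opening': 0.9988970270559566} 0.0187
scene {'fx': 394.63795097348344, 'fy': 394.63795097348344, 'cx': 251.15021610336038, 'cy': 195.16310778130628, 'xyz': array([-0.07919926, -0.36412084,  0.9142636 ]), 'orientation': array([-0.30080837,  0.8074942 , -0.47718192,  0.17252497])}
tray_handle [(array([362.6, 233. ]), 0.73)]
gate_handle [(array([193.7, 173.7]), 0.95)]
outlet [(array([235.3, 198.5]), 0.79)]
back_stop [(array([217.2, 207.7]), 0.67)]
tray [(array([305.9, 227.9]), 0
[... 379 characters left out ...]
ntation': array([-0.49559004,  0.86244239, -0.08189584,  0.06226315])}
tray_handle [(array([295.2, 277.2]), 0.7)]
outlet [(array([235.6, 187.8]), 0.65)]
back_stop [(array([230.4, 197.3]), 0.91)]
tray [(array([267.9, 264.6]), 0.83), (array([234.2, 215.8]), 0.36)]
hopper [(array([233.2, 214.5]), 0.74)]
tape_measure [(array([286.3, 173.8]), 0.94)]
masking_tape [(array([322.7, 219.1]), 0.9), (array([229.5, 197.3]), 0.58)]
rubbing_stone [(array([175. , 177.5]), 0.91)]
wrist {'fx': 271.4293022550484, 'fy': 271.4293022550484, 'cx': 258.06765042553184, 'cy': 196.76209832312318, 'xyz': array([0.06679392, 0.5521434 , 0.37390807]), 'orientation': array([0.1291997 , 0.78427319, 0.59879279, 0.09833718])}
```

View pics/scene0.png

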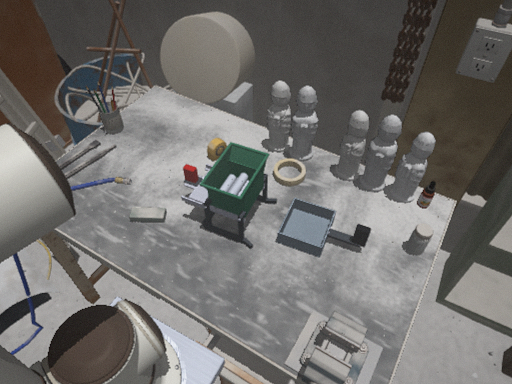

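View pics/side0.png

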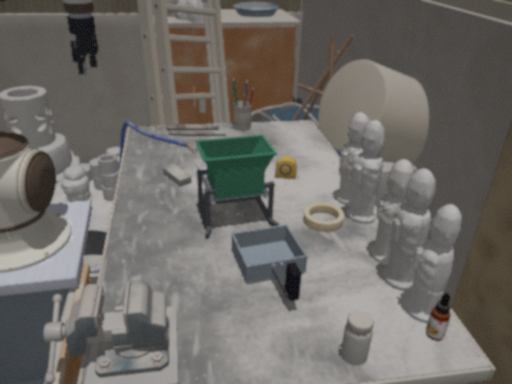

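```bash
python3 - <<'E'
from h import *
from scipy.optimize import least_squares
cs=eyes.calibration('scene'); cd=eyes.calibration('side')
def tri(a,b):
    f=lambda p: np.r_[proj(cs,p)-a,proj(cd,p)-b]
    r=least_squares(f,[.4,0,.05]); return np.round(r.x,4),np.round(r.fun,1)
print('th',tri((362.6,233),(295.2,277.2)))
print('out',tri((235.3,198.5),(235.6,187.8)))
print('bs',tri((217.2,207.7),(230.4,197.3)))
print('tray',tri((305.9,227.9),(267.9,264.6)))
print('hop',tri((236.8,214.7),(233.2,214.5)))
print('gh',onplane(cs,(193.7,173.7),.115))
E
```

```text
th (array([ 0.5743, -0.3238,  0.0718]), array([ 0. , -0.2, -0.1,  0.1]))
out (array([0.5182, 0.0254, 0.0749]), array([ 0.2, -1.2, -0.8,  0.8]))
bs (array([0.5127, 0.0866, 0.0095]), array([ 0.3, -2.4, -1.5,  1.6]))
tray (array([ 0.5639, -0.1756, -0.0084]), array([-0.4,  3.3,  1.9, -1.8]))
hop (array([0.5142, 0.022 , 0.001 ]), array([-0. ,  0.3,  0.2, -0.2]))
gh [0.50829746 0.15357059 0.115     ]
```

```bash
python3 - <<'E'
import cv2
a=cv2.imread('pics/scene0.png')[130:260,165:385]; cv2.imwrite('pics/z1.png',cv2.resize(a,None,fx=3.6,fy=3.6,interpolation=cv2.INTER_CUBIC))
a=cv2.imread('pics/side0.png')[125:305,160:350]; cv2.imwrite('pics/z2.png',cv2.resize(a,None,fx=3.3,fy=3.3,interpolation=cv2.INTER_CUBIC))
E
```

```text
(no output)
```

View pics/z1.png

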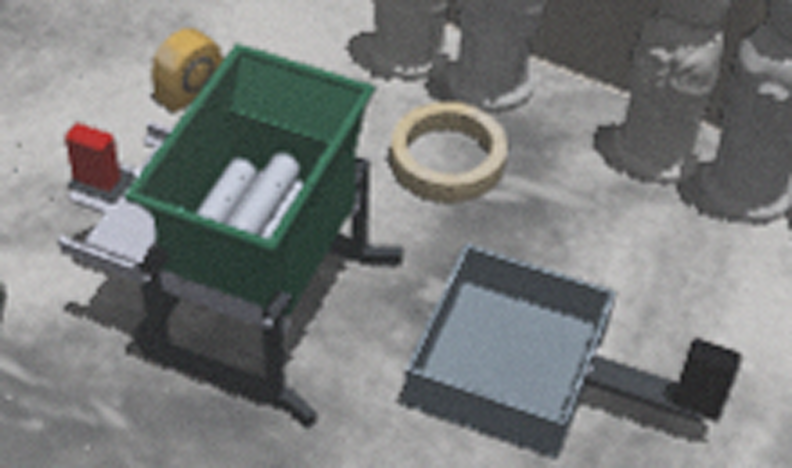

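View pics/z2.png

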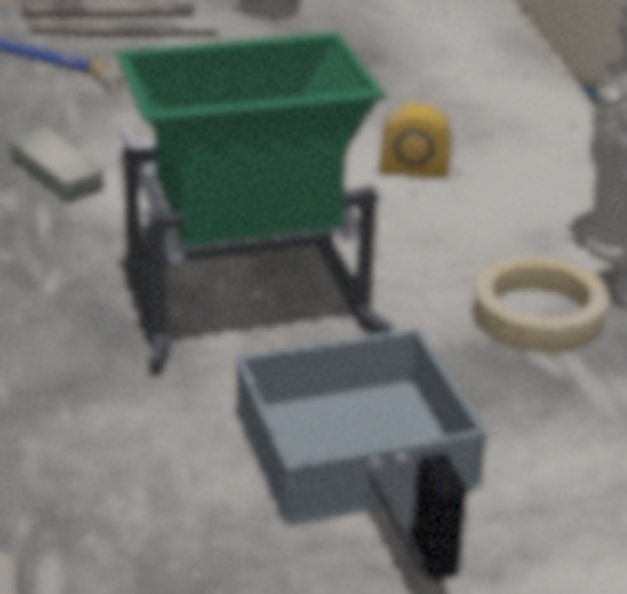

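```bash
cat > fit.py <<'E'
from h import *
from scipy.optimize import least_squares
def fit(obs, x0):
    # obs: list of (calib, px, local xyz)
    def f(p):
        Rz=R.from_euler('z',p[2]).as_matrix()
        return np.concatenate([proj(c,Rz@np.array(l)+[p[0],p[1],0])-px for c,px,l in obs])
    r=least_squares(f,x0); return r.x,np.round(r.fun,1)
E
python3 - <<'E'
from fit import *
cs=eyes.calibration('scene'); cd=eyes.calibration('side')
S=lambda u,v:np.array([165+u/3.6-.4,130+v/3.6-.4]); D=lambda u,v:np.array([160+u/3.3-.4,125+v/3.3-.4])
hx,hy,hz=.087,.058,.195
o=[(cs,S(238,45),(hx,hy,hz)),(cs,S(374,90),(hx,-hy,hz)),(cs,S(275,246),(-hx,-hy,hz)),(cs,S(132,195),(-hx,hy,hz)),
(cd,D(384,95),(hx,-hy,hz)),(cd,D(155,115),(-hx,-hy,hz)),(cd,D(120,53),(-hx,hy,hz)),(cd,D(343,35),(hx,hy,hz))]
H,r=fit(o,[.515,.024,.05]);print('hopper',H,r); print(fit(o[:4],H)[0],fit(o[4:],H)[0])
tx,ty,tz=.067,.062,.048
o=[(cs,S(470,248),(tx,ty,tz)),(cs,S(613,292),(tx,-ty,tz)),(cs,S(562,420),(-tx,-ty,tz)),(cs,S(408,372),(-tx,ty,tz)),
(cd,D(484,435),(tx,-ty,tz)),(cd,D(290,467),(-tx,-ty,tz)),(cd,D(240,360),(-tx,ty,tz)),(cd,D(415,333),(tx,ty,tz)),
(cs,np.array([362.6,233]),(0,-.145,.075)),(cd,np.array([295.2,277.2]),(0,-.145,.075))]
T,r=fit(o,[.56,-.175,.05]);print('tray',T,r); print(fit(o[:4],T)[0],fit(o[4:8],T)[0])
Rz=lambda a:R.from_euler('z',a).as_matrix()
print('tray handle',Rz(T[2])@[0,-.145,.075]+[T[0],T[1],0])
print('gate handle shut',Rz(H[2])@[0,.138,.115]+[H[0],H[1],0])
print('tray home handle',Rz(H[2])@[0,-.1435,.075]+[H[0],H[1],0])
E
```

```text
hopper [0.51819965 0.0177711  0.07972686] [ 0.3 -1.2  1.9 -1.8  1.2  1.  -1.7  0.4  2.5 -1.  -2.6  0.5 -1.2 -1.2
 -0.  -1.9]
[0.51709104 0.01832624 0.07828146] [0.51854349 0.01490477 0.08328149]
tray [ 0.55686219 -0.17955249  0.10450722] [-1.  -0.9  1.5 -0.   2.1  2.  -0.1  0.1  1.6 -0.9 -0.5  0.5 -1.5 -1.
  1.2 -1.7 -0.  -0.3 -1.2 -1.1]
[ 0.55730719 -0.17744412  0.09390056] [ 0.55592857 -0.1814866   0.1010899 ]
tray handle [ 0.57198816 -0.32376138  0.075     ]
gate handle shut [0.50720899 0.15533274 0.115     ]
tray home handle [ 0.52962833 -0.12527307  0.075     ]
```

```bash
cat >> h.py <<'E'
def quat(a,flip=False):
    # jaws open along heading a, tool y down
    s=-1 if flip else 1
    x=s*np.array([np.cos(a),np.sin(a),0]); y=np.array([0,0,-1.]); z=np.cross(x,y)
    q=R.from_matrix(np.c_[x,y,z]).as_quat(); return np.array([q[3],q[0],q[1],q[2]])
H=np.array([0.518,0.018,0.0795]); T=np.array([0.557,-.179,.1])
def hl(p,P=H): return R.from_euler('z',P[2]).as_matrix()@np.array(p,float)+[P[0],P[1],0]
E
python3 - <<'E'
from h import *
q=monitor.state()['tcp_rot'];print(R.from_quat([q[1],q[2],q[3],q[0]]).as_matrix().round(2))
th=hl([0,-.145,0],T); gh=hl([0,.138,0]); go=hl([0,.25,0]); home=hl([0,-.1435,0])
for f in (0,1):
    print('flip',f)
    for nm,p,z,a in [('th_hi',th,.33,T[2]),('th',th,.056,T[2]),('pre',hl([0,-.3,0]),.056,H[2]),('home',home,.056,H[2]),('home_hi',home,.3,H[2]),('gh_hi',gh,.3,H[2]),('gh',gh,.096,H[2]),('go',go,.096,H[2])]:
        j=inverse_kinematics([p[0],p[1],z],quat(a,f)); print(nm,None if j is None else np.round(j,2))
E
```

```text
[[ 0.26 -0.   -0.96]
 [ 0.96 -0.    0.26]
 [-0.   -1.   -0.  ]]
flip 0
th_hi [-0.51  0.52  0.99  2.04  0.    0.96]
th [-0.51  0.33  0.19  1.42  0.    0.96]
pre [-0.48  0.22  0.05  1.4   0.    1.01]
home [-0.23  0.07 -0.12  1.38  0.    1.26]
home_hi [-0.23  0.14  0.43  1.86  0.    1.26]
gh_hi [0.3  0.1  0.39 1.86 0.   1.79]
gh [ 0.3   0.03 -0.09  1.46  0.    1.79]
go [ 0.49  0.11 -0.    1.46  0.    1.98]
flip 1
th_hi [-0.51  0.52  0.99  2.04  0.   -2.19]
th [-0.51  0.33  0.19  1.42  0.   -2.19]
pre [-0.48  0.22  0.05  1.4   0.   -2.13]
home [-0.23  0.07 -0.12  1.38  0.   -1.88]
home_hi [-0.23  0.14  0.43  1.86  0.   -1.88]
gh_hi [ 0.3   0.1   0.39  1.86  0.   -1.35]
gh [ 0.3   0.03 -0.09  1.46  0.   -1.35]
go [ 0.49  0.11 -0.    1.46  0.   -1.16]
```

```bash
python3 - <<'E'
from h import *
s=monitor.state(); p=s['tcp_pos']
ctrl.move_l([p[0],p[1],.33],v=.3)
th=hl([0,-.145,0],T)
ctrl.goto([th[0],th[1],.28],quat(T[2],1))
c=eyes.calibration('wrist'); save('wrist','w1.png'); print(c,monitor.state()['time_s'])
for q in ['tray_handle','tray','back_stop']:
    r=spotter.mark_of('wrist',q); print(q,[(a['pixel'],a['score'],onplane(c,a['pixel'],.075)) for a in r[:2]])
for l in [(.067,.062,.048),(.067,-.062,.048),(-.067,-.062,.048),(-.067,.062,.048),(0,-.145,.096)]: print(proj(c,hl(l,T)).round(1))
for l in [(.067,-.058,.195),(.073,-.065,.016),(-.073,-.065,.016)]: print(proj(c,hl(l)).round(1))
E
```

```text
{'fx': 271.4293022550484, 'fy': 271.4293022550484, 'cx': 258.06765042553184, 'cy': 196.76209832312318, 'xyz': array([ 0.58098716, -0.40449238,  0.45348427]), 'orientation': array([-0.00751451, -0.04975568,  0.98566019,  0.16106488])} 5.4667
tray_handle [([259.5, 171.3], 0.63, array([ 0.57049123, -0.31633886,  0.075     ]))]
tray [([260.3, 238.9], 0.78, array([ 0.55829537, -0.20975178,  0.075     ]))]
back_stop [([260.3, 236.0], 0.63, array([ 0.55880979, -0.21471422,  0.075     ])), ([267.7, 320.7], 0.33, array([ 0.52920231, -0.05376488,  0.075     ]))]
[220.8 279.2]
[217.5 213.6]
[300.8 213.7]
[297.2 279.3]
[259.4 169.8]
[224.1 396.1]
[232.  300.4]
[306.7 301.8]
```

View pics/w1.png

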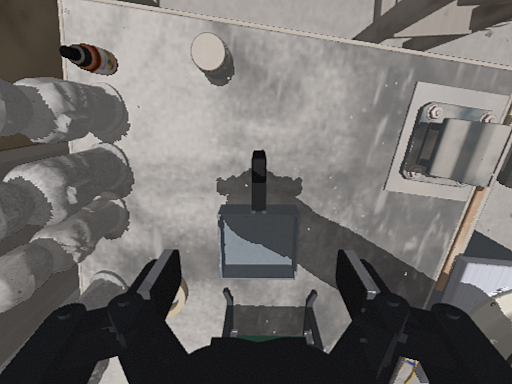

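```bash
python3 - <<'E'
import cv2
a=cv2.imread('pics/w1.png')[140:360,180:350]; cv2.imwrite('pics/z3.png',cv2.convertScaleAbs(cv2.resize(a,None,fx=2.7*1.75,fy=2.7,interpolation=cv2.INTER_CUBIC) if 0 else cv2.resize(a,(460,595),interpolation=cv2.INTER_CUBIC),alpha=1.6))
E
```

```text
(no output)
```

View pics/z3.png

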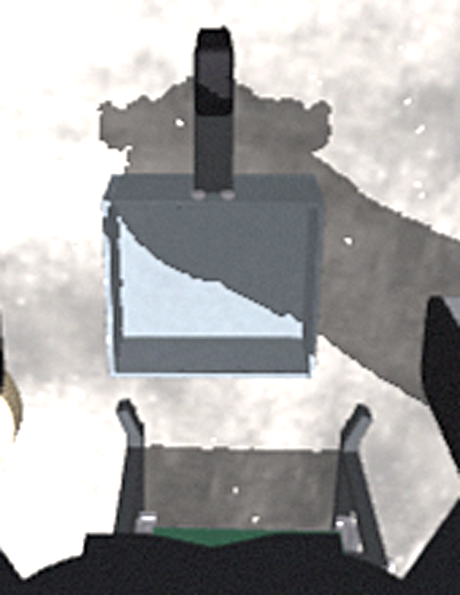

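```bash
python3 - <<'E'
from h import *
th=hl([0,-.145,0],T)
ctrl.move_l([th[0],th[1],.12],v=.2)
ctrl.move_l([th[0],th[1],.057],v=.08,threshold=15)
effector.grip(0.0)
s=monitor.state();print(s['time_s'],s['opening'],s['tcp_pos'],s['wrist_force'])
p=hl([0,-.172-.145,0]);ctrl.move_l([p[0],p[1],.057],v=.08,attitude=quat(H[2],1),threshold=40)
s=monitor.state();print(s['time_s'],s['opening'],s['tcp_pos'],s['wrist_force'])
p=hl([0,-.10-.145,0]);print(ctrl.move_l([p[0],p[1],.057],v=.08,threshold=25))
s=monitor.state();print(s['time_s'],s['opening'],s['tcp_pos'],s['wrist_force'])
save('scene','s1.png');save('side','d1.png')
E
python3 - <<'E'
import cv2
a=cv2.imread('pics/s1.png')[130:260,165:385]; b=cv2.imread('pics/d1.png')[125:305,160:350]
cv2.imwrite('pics/z4.png',cv2.resize(a,None,fx=3.6,fy=3.6));cv2.imwrite('pics/z5.png',cv2.resize(b,None,fx=3.2,fy=3.2))
E
```

```text
8.1167 0.21072579388277837 [ 0.57158797 -0.32334451  0.05732368] [-0.97186295 -0.49950314  2.07277108]
8.7417 0.21224564024184503 [ 0.54308093 -0.29781164  0.05700606] [-0.36122779  0.76235451  1.62208407]
False
9.7917 0.2093119507184509 [ 0.53781174 -0.22628395  0.05718026] [ 2.00668894 -2.53831636  4.71693285]
```

View pics/z4.png

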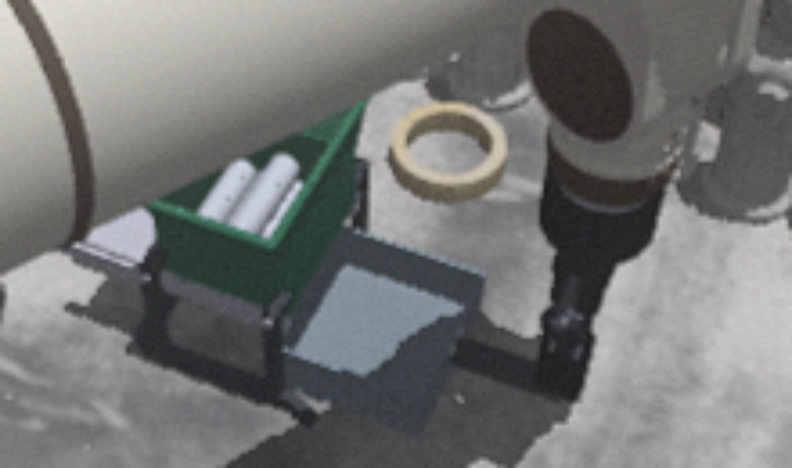

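View pics/z5.png

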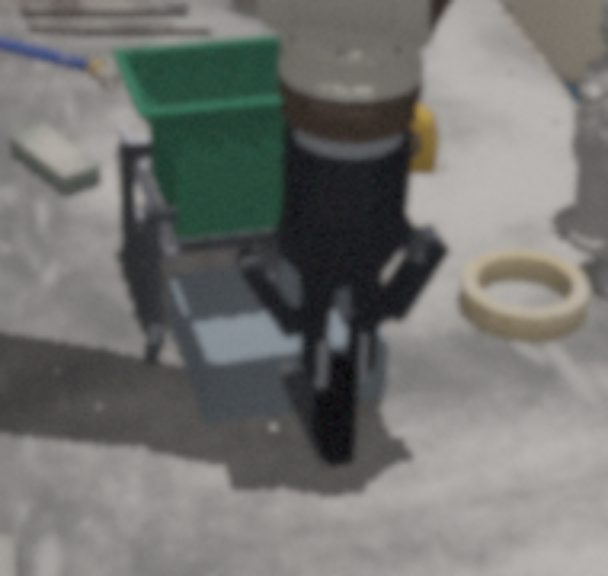

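```bash
python3 - <<'E'
from h import *
def st(): s=monitor.state();l=R.from_euler('z',-H[2]).apply(s['tcp_pos']-[H[0],H[1],0]);print(round(s['time_s'],2),round(s['opening'],3),l.round(4),s['wrist_force'].round(1))
for y,th in [(-.05,20),(-.012,20),(.009,20)]:
    p=hl([0,y-.145,0]);print(ctrl.move_l([p[0],p[1],.057],v=.06,threshold=th)); st()
E
```

```text
False
10.88 0.208 [ 1.000e-04 -1.954e-01  5.730e-02] [ 1.  -3.9  5.9]
False
11.66 0.209 [ 0.     -0.1573  0.0572] [ 1.8 -3.9  6.6]
True
12.0 0.205 [-0.0005 -0.1427  0.0575] [ 0.2 -5.1  1.2]
```

```bash
python3 - <<'E'
from h import *
def st(): s=monitor.state();l=R.from_euler('z',-H[2]).apply(s['tcp_pos']-[H[0],H[1],0]);print(round(s['time_s'],2),round(s['opening'],3),l.round(4),s['wrist_force'].round(1))
p=hl([0,-.132,0]);print(ctrl.move_l([p[0],p[1],.057],v=.03,threshold=25)); st()
effector.grip(1.0);st()
q=hl([0,-.1427,0]);ctrl.move_l([q[0],q[1],.26],v=.25)
save('scene','s2.png');save('side','d2.png');save('wrist','w2.png');c=eyes.calibration('wrist')
for n in ('wrist','side','scene'):
    c=eyes.calibration(n); r=spotter.mark_of(n,'tray_handle'); print([(a['pixel'],a['score']) for a in r[:1]],proj(c,hl([0,-.1435,.075])))
st()
import cv2
cv2.imwrite('pics/z6.png',cv2.resize(cv2.imread('pics/d2.png')[125:305,160:350],None,fx=3.2,fy=3.2))
E
```

```text
True
12.25 0.213 [-0.0009 -0.1429  0.0576] [-0.1 -5.3  0.1]
12.92 0.999 [-0.0003 -0.1429  0.0581] [-0.5  0.9  0.8]
[([259.6, 176.3], 0.73)] [258.45343032 171.49072747]
[([250.7, 221.0], 0.84)] [251.09898801 220.84788783]
[([283.7, 216.8], 0.63)] [285.91650474 214.97081878]
14.18 0.998 [-0.0003 -0.1426  0.2593] [ 0.   0.4 -0.1]
```

View pics/z6.png

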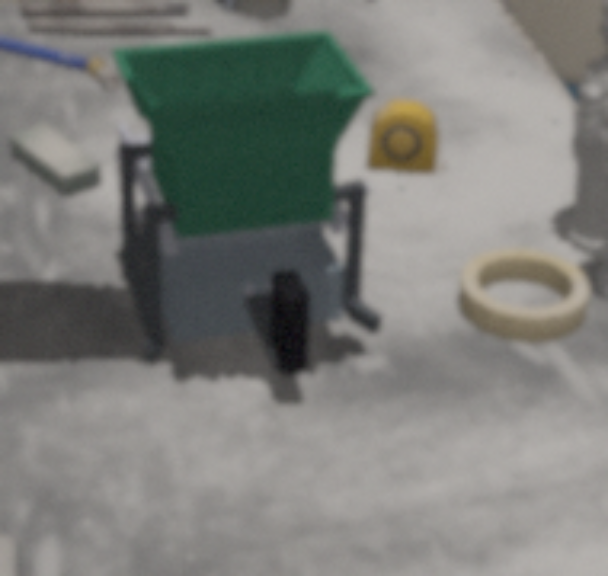

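View pics/w2.png

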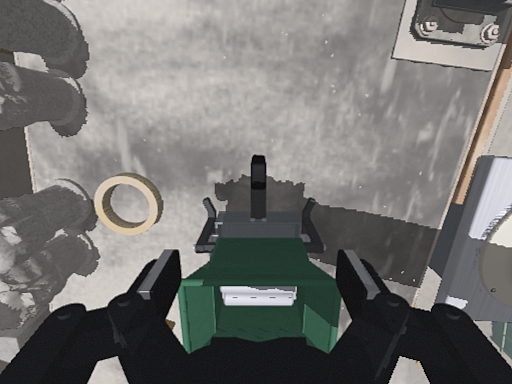

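```bash
python3 - <<'E'
from h import *
q=hl([0,-.1427,0]);ctrl.move_l([q[0],q[1],.31],v=.3)
g=hl([0,.142,0]);ctrl.goto([g[0],g[1],.28],quat(H[2],0))
c=eyes.calibration('wrist');save('wrist','w3.png')
r=spotter.mark_of('wrist','gate_handle')
for a in r[:2]: 
    p=onplane(c,a['pixel'],.115); print(a['pixel'],a['score'],p,R.from_euler('z',-H[2]).apply(p-[H[0],H[1],0]))
for y in (.138,.145):
  for dx in(-.01,.01):
    for dy in (-.018,.018): print(y,dx,dy,proj(c,hl([dx,y+dy,.137])).round(1))
print(monitor.state()['time_s'])
E
```

```text
[255.9, 168.3] 0.98 [0.50491971 0.16517631 0.115     ] [-0.00135078  0.14775025  0.115     ]
0.138 -0.01 -0.018 [248.8 194.4]
0.138 -0.01 0.018 [248.5 165.6]
0.138 0.01 -0.018 [265.1 194.4]
0.138 0.01 0.018 [265.3 165.6]
0.145 -0.01 -0.018 [248.7 189. ]
0.145 -0.01 0.018 [248.4 159.7]
0.145 0.01 -0.018 [265.1 189. ]
0.145 0.01 0.018 [265.4 159.7]
17.6583
```

View pics/w3.png

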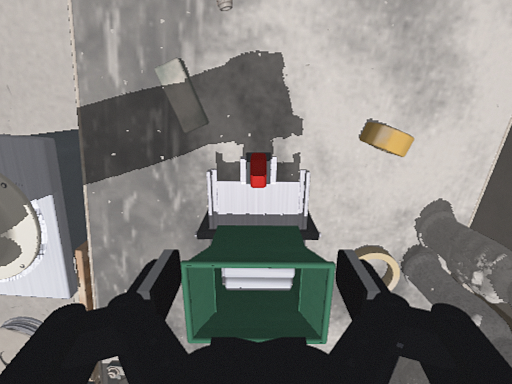

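```bash
cat >> h.py <<'E'
def st(): s=monitor.state();l=R.from_euler('z',-H[2]).apply(s['tcp_pos']-[H[0],H[1],0]);print(round(s['time_s'],2),round(s['opening'],3),l.round(4),s['wrist_force'].round(1))
E
python3 - <<'E'
from h import *
g=hl([.0005,.145,0]);ctrl.move_l([g[0],g[1],.15],v=.2)
print(ctrl.move_l([g[0],g[1],.097],v=.06,threshold=12)); st()
effector.grip(0.0); st()
g=hl([.0005,.235,0]);print(ctrl.move_l([g[0],g[1],.097],v=.1,threshold=30)); st()
g=hl([.0005,.268,0]);print(ctrl.move_l([g[0],g[1],.097],v=.05,threshold=25)); st()
ctrl.dwell(.6)
save('wrist','w4.png');save('scene','s4.png');save('side','d4.png')
import cv2
cv2.imwrite('pics/z7.png',cv2.resize(cv2.imread('pics/s4.png')[110:260,165:385],None,fx=3.6,fy=3.6))
E
```

```text
False
19.49 0.996 [0.0007 0.145  0.0974] [ 0.6 -0.   0.3]
20.12 0.21 [-1.00e-04  1.45e-01  9.73e-02] [-5.  -0.3  5.6]
False
21.17 0.214 [0.0006 0.2359 0.0974] [-3.3  2.4  5.8]
True
21.62 0.21 [0.0007 0.2512 0.0974] [-0.  -5.4  6.2]
```

View pics/z7.png

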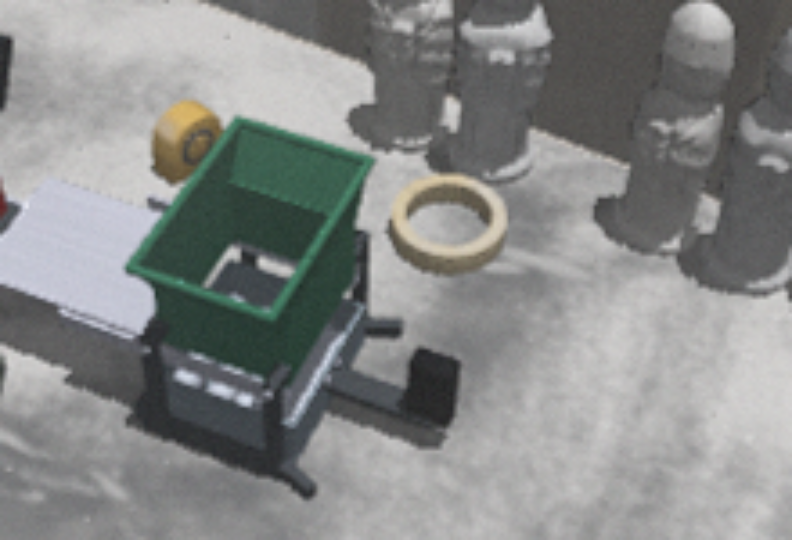

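View pics/w4.png

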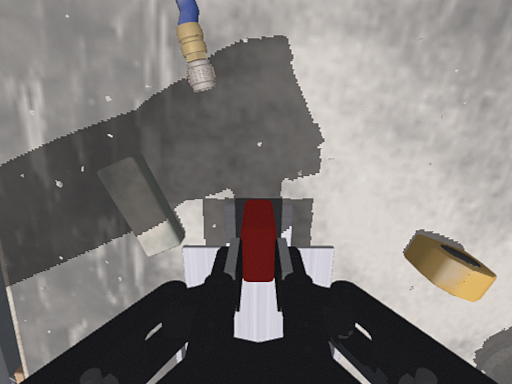

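```bash
python3 - <<'E'
from h import *
effector.grip(1.0)
g=hl([.0005,.2512,0]);ctrl.move_l([g[0],g[1],.33],v=.35)
g=hl([.0,.07,0]);ctrl.move_l([g[0],g[1],.36],v=.3); 
g=hl([.0,-.07,0]);ctrl.move_l([g[0],g[1],.36],v=.3); st()
save('wrist','w5.png');
import cv2
cv2.imwrite('pics/z8.png',cv2.convertScaleAbs(cv2.resize(cv2.imread('pics/w5.png')[100:330,130:390],None,fx=2.5,fy=2.5),alpha=1.8))
E
```

```text
25.36 1.002 [ 1.000e-04 -6.940e-02  3.594e-01] [ 0.2  0.  -0.2]
```

View pics/z8.png

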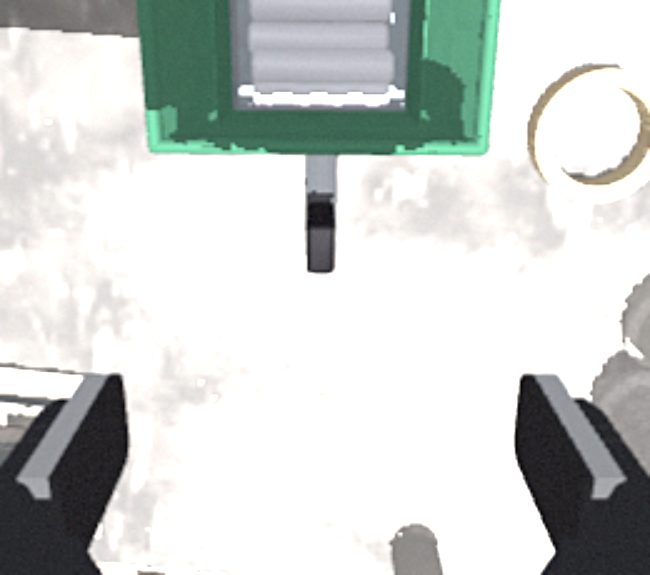

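```bash
python3 - <<'E'
import cv2
cv2.imwrite('pics/z9.png',cv2.resize(cv2.imread('pics/w5.png')[20:200,160:350],None,fx=3.3,fy=3.3,interpolation=cv2.INTER_CUBIC))
E
```

```text
(no output)
```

View pics/z9.png

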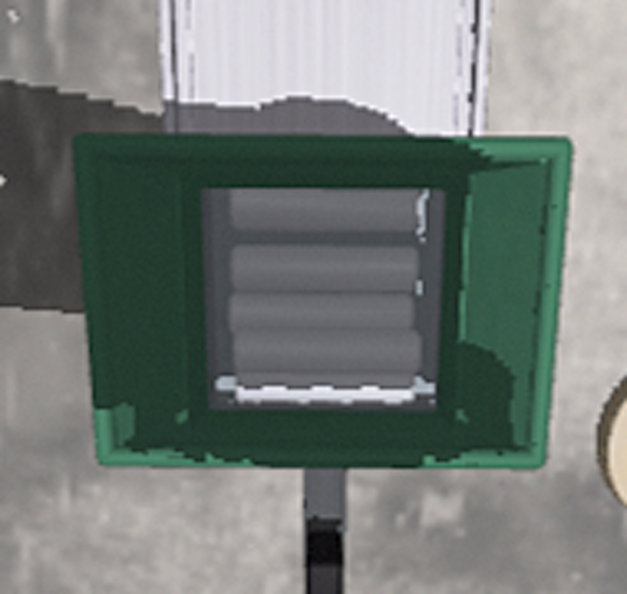

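```bash
python3 - <<'E'
from h import *
g=hl([.0,.07,0]);ctrl.move_l([g[0],g[1],.34],v=.35)
g=hl([.0005,.251,0]);ctrl.move_l([g[0],g[1],.30],v=.35)
ctrl.move_l([g[0],g[1],.15],v=.25)
print(ctrl.move_l([g[0],g[1],.097],v=.08,threshold=12)); st()
effector.grip(0.0); st()
g=hl([.0005,.155,0]);print(ctrl.move_l([g[0],g[1],.097],v=.1,threshold=25)); st()
g=hl([.0005,.120,0]);print(ctrl.move_l([g[0],g[1],.097],v=.04,threshold=25)); st()
g=hl([.0005,.120,0]);print(ctrl.move_l([g[0],g[1],.097],v=.03,threshold=30)); st()
E
```

```text
False
28.2 1.003 [0.0006 0.2511 0.0974] [-0.  -0.3 -0.5]
28.82 0.209 [0.0007 0.251  0.0974] [ 0.2 -0.6  2.6]
False
29.93 0.207 [-0.      0.1539  0.0973] [-3.8 -1.6  7.1]
True
30.47 0.214 [-0.0002  0.1392  0.0974] [-0.7  4.9  1.6]
True
30.79 0.209 [-0.0003  0.1396  0.0974] [-1.   3.7  3.4]
```

```bash
python3 - <<'E'
from h import *
effector.grip(1.0)
g=hl([.0005,.139,0]);ctrl.move_l([g[0],g[1],.30],v=.3); 
c=eyes.calibration('wrist');save('wrist','w6.png')
for a in spotter.mark_of('wrist','gate_handle')[:1]:
    p=onplane(c,a['pixel'],.115); print(a['pixel'],R.from_euler('z',-H[2]).apply(p-[H[0],H[1],0]))
p=[.2,.48,.3];ctrl.goto(p,quat(H[2]+1.0,0));st()
save('scene','s6.png');save('side','d6.png')
for n in('scene','side'):
    c=eyes.calibration(n)
    for q in ['tray_handle','gate_handle','tape_measure','masking_tape','rubbing_stone']:
        r=spotter.mark_of(n,q); print(n,q,[(a['pixel'],a['score']) for a in r[:1]])
    print(proj(c,hl([0,-.1435,.075])),proj(c,hl([0,.138,.115])))
import cv2
cv2.imwrite('pics/z10.png',np.hstack([cv2.resize(cv2.imread('pics/s6.png')[130:260,165:335],(400,306)),cv2.resize(cv2.imread('pics/d6.png')[125:267,160:346],(400,306))]))
E
```

```text
[256.1, 168.3] [-0.00145133  0.1427919   0.115     ]
34.02 0.999 [-0.2796  0.4854  0.2999] [-0.9  0.1  0.5]
scene tray_handle [([283.8, 214.8], 0.65)]
scene gate_handle [([194.3, 174.9], 0.79)]
scene tape_measure [([218.8, 155.7], 0.6)]
scene masking_tape [([291.7, 170.8], 0.57)]
scene rubbing_stone [([232.7, 206.7], 0.67)]
[285.91650474 214.97081878] [192.85644515 173.73905581]
side tray_handle [([253.5, 220.3], 0.64)]
side gate_handle [([232.9, 202.0], 0.61)]
side tape_measure [([286.8, 175.9], 0.83)]
side masking_tape [([324.9, 221.3], 0.88)]
side rubbing_stone [([179.0, 178.5], 0.69)]
[251.09898801 220.84788783] [222.7126964  152.46743056]
```

View pics/z10.png

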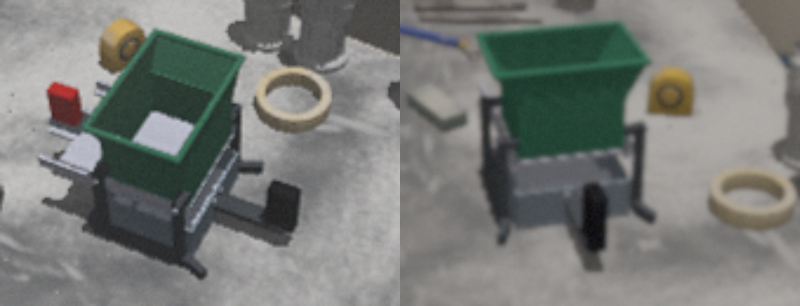

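View pics/w6.png

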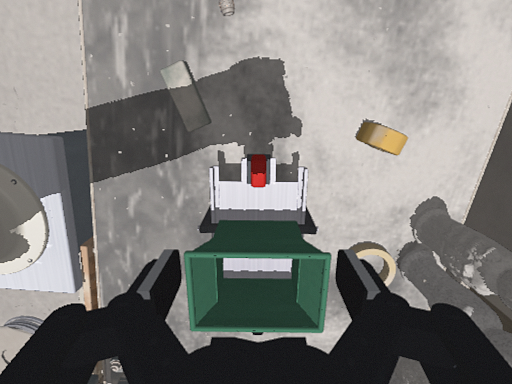

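```bash
python3 - <<'E'
import cv2,numpy as np
for r in [((195,265),(225,290),'d'),((190,250),(250,330),'s')]:
    pass
A=[]
for f in ('d2','d6'): A.append(cv2.resize(cv2.imread(f'pics/{f}.png')[185:250,200:285],(400,306),interpolation=cv2.INTER_CUBIC))
B=[]
for f in ('s2','s6'): B.append(cv2.resize(cv2.imread(f'pics/{f}.png')[185:250,220:305],(400,280),interpolation=cv2.INTER_CUBIC))
im=np.vstack([np.hstack(A),np.hstack(B)]);cv2.imwrite('pics/z11.png',cv2.convertScaleAbs(im,alpha=1.3))
E
```

```text
(no output)
```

View pics/z11.png

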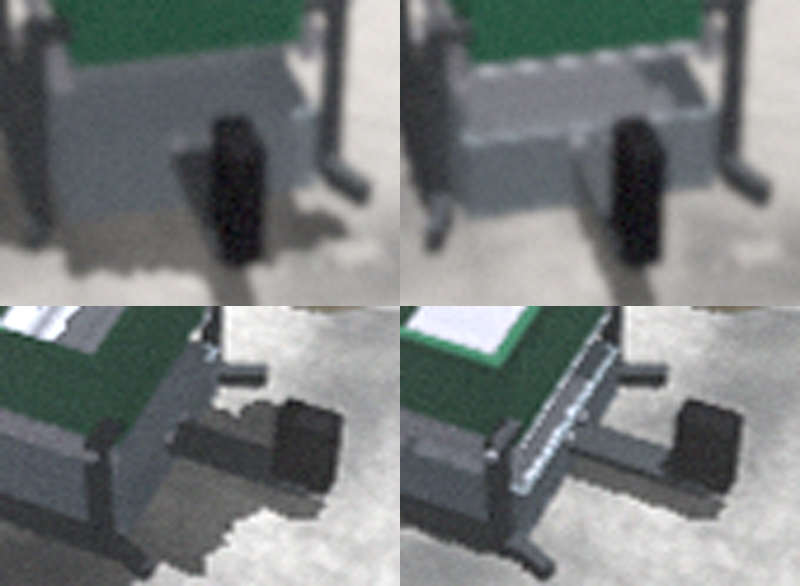

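```bash
python3 -c "
from h import *
order.job_done(); st()"
```

```text
the job is handed in; nothing more can be done
the job is handed in; nothing more can be done
```

The job is done and handed in: the tray is home against the back stop, all five dowels are in it, and the gate is shut again. It took about 34 s of the 64 s.

- **Tray:** I slid it in by its handle until it met a hard stop twice at the same place. Pictures from before the gate was opened and after it was closed show the handle in the same spot.
- **Dowels:** With the gate fully out, I looked down through the hopper. It was empty, and I counted five dowels in the tray, the fifth only partly visible behind the others.
- **Gate:** It moved 112 mm from the fully-out stop to the shut stop, which is its full travel. The wrist camera put the handle 4–5 mm past its shut position, but that camera also read about 3 mm too far when I gripped the gate earlier. I trust the stop contact over that reading.
- **Bystanders:** The tape measure, masking tape and rubbing stone look where they were before. In the last scene picture the detector reported the rubbing stone at the hopper, which I took as a false hit. The side and wrist views show the stone where it was.

No force or reach problems showed up at any step.

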